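# Clamp a painted plate and hold the film gauge on its test mark

## Task

On the sloping stand, press both yellow hinged straps down over the plate's rim until they snap shut and stay. Then take the blue film gauge out of its wooden holder and hold its red spring tip in the middle of the white ring on the painted plate, with the gauge square to the plate's sloping face and the tip gently pushed about half-way in; finish while holding it there, with the gauge still in the gripper. Keep the gripper off the painted plate and leave the other things on the table where they are.

Things in the scene. Friction and masses are not known exactly. Their poses are not given: they have to be found in the camera images.
- plate: round white ceramic plate, 162 mm across, 12 mm thick, painted in bands of colour, fixed on the sloping stand. Origin: centre of the painted face, 72 mm above the table. z: square to the face, outward; the face slopes 20 degrees, rising along the plate's x axis (away from the robot when the stand is not turned); y: level across it, to the left
- stand: dark green sloping board with feet, fixed, 220 mm up the slope, 290 mm across, 15 mm thick, its top face 12 mm below the painted face; turned up to 0.25 rad either way. Origin: on the table, 72 mm straight below the centre of the painted face; z up
- mark_spot (a point): centre of the test mark: a white ring (20 mm inside, 24 mm outside diameter) with a small black dot in the middle, lying on the painted face, on its level centre line (plate x = 0), up to 28 mm to either side of the plate's centre
- strap_l (a joint): yellow strap left (+y) of the plate, 65 mm long, 40 wide, 6 thick. Hinge along the plate's x axis at plate y = 125 mm, z = 6.5 mm; it reaches inward over the rim. 0: shut, parallel to the face; grows as the inner end swings up and out. Starts at 0.4 to 0.7 rad, stays where left. Takes up to 8 N at 30 mm from the hinge; below 0.15 rad a spring-ball detent snaps it to its stop
- strap_r (a joint): the same strap, mirrored, on the right (-y) side: hinge at plate y = -125 mm, z = +6.5 mm
- strap_l_press (a point): point to press on top of the left strap, 35 mm from its hinge, moving with the strap; when shut it is at plate x = -5 mm, y = +90 mm, z = +9.5 mm. The dark detent block (16 x 16 mm, top at plate z = 15.5 mm) stands from plate x = 23 to 39 mm beside it
- strap_r_press (a point): the same on the right strap; when shut at plate x = -5 mm, y = -90 mm, z = +9.5 mm
- gauge: blue pen-like film gauge, about 0.12 kg, upright in its holder. Origin: underside (shoulder) of the square blue grip, resting on the holder's top; z up along the gauge, away from the tip. Grip 24 x 24 mm (faces square to x and y), 65 mm tall, from z = 0 to 65 mm; below it a round nose, 21 mm in diameter, 45 mm long, then the spring tip, its point at z = -60 mm
- gauge_point (a point): the red round point (10 mm in diameter) of the gauge's spring tip, on the gauge's axis, 60 mm below the shoulder when free
- gauge_tip (a joint): travel of the spring tip into the gauge: 0 free, 0.012 m fully in (hard stop); 0.4 N per mm, so half-way is 6 mm and 2.4 N
- holder: wooden block, 80 x 70 mm and 66 mm high, fixed, with a 24 mm upright hole right through its middle, in which the gauge stands. Origin: centre of its underside
- paint_pot: closed jar of paint, 68 mm across, 70 mm high, to be left alone. Origin: centre of its underside
- pliers: pliers lying flat, about 150 mm long and 16 mm high, to be left alone. Origin: under the pivot
- palette: flat steel lid with blobs of paint, 120 mm across, 14 mm high, to be left alone. Origin: centre of its underside
- water_bottle: clear bottle with a yellow cap, 66 mm across, 200 mm high, to be left alone. Origin: centre of its underside
- brush: paint brush lying flat, 200 mm long, to be left alone. Origin: under its middle
- paint_tin: paint tin with an orange label, 84 mm across, 100 mm high, to be left alone. Origin: centre of its underside
There are look-alikes about, which are no part of the job. What is shaped like the holder but green is not meant. There is more than one size of the gauge; the job needs the larger.

How it is judged:
By the outcome, as a careful person would: the job done as asked, in the order asked, and still so for the second after the job is handed in, while the arm keeps its last pose, push and grip.
It also fails if it takes over 64 s, if anything falls off the work surface, if the arm or the gripper's body presses on something with over 40 N, if the wrist force passes 120 N, or if a joint passes its speed limit or range.

## Robot

A 6-joint arm with a two-finger parallel gripper is mounted at the origin on the work surface. World frame = base frame: x ahead of the robot, y to its left, z up, the work surface at z = 0. Lengths are in mm, angles in rad, forces in N, time in s.
With the tool pointing down it reaches from about 325 to 850 mm from the base axis. Payload 15.5 kg.
Tool frame: the origin (TCP) lies between the finger pads; the fingertips stand 17 mm ahead of it and the grasp point (between the pads) lies 2 mm behind it; z points along the fingers, y is the line along which they close (so a half turn about z gives the same grasp; the last joint's range is limited). The gripper opens to 91 mm and grips with 3 to 60 N. Pads are 32 mm wide; open, the fingers measure 118 mm over their backs; the gripper's body (76 mm by 178 mm) begins 60 mm behind the grasp point.
Start: joints at [1.063, 0.494, 1.345, -0, 1.302, -0.096], TCP at [250.158, 572.754, 230.915] pointing down, gripper open.
Joint ranges: [-2.91, 2.91], [-0.82, 2.16], [0.22, 2.67], [-1.22, 4.37], [0.12, 2.79], [-3.08, 3.08]. Speed limits (rad/s): [1.89, 1.89, 2.57, 3.01, 3.01, 3.01].

## Interface

Orientations are given as a unit quaternion [x, y, z, w].
In Python, from plant import env, move_gripper, cams, job gives the robot as it stands. Calls block until the motion is done:
- env.reach(position, orientation): joint-space move of the TCP to a pose.
- env.move_l(position, rot=None, feed=150, contact_N=None): straight line of the TCP; rot=None keeps the orientation; feed is the mean speed in mm/s. With contact_N (N) it stops when the force on the tool has changed by that much, and returns True; else False.
- env.set_joints(angles): joint-space move.
- move_gripper(opening): finger opening in mm; the grip force is fixed at half the most; returns when the fingers have stopped.
- env.dwell(seconds).
- env.solve_ik(position, orientation): joint angles nearest the present ones, or None.
- env.get_obs(): the state.
- cams.capture(name): name is "scene" or "side" or "wrist"; returns a dict with "image" (480x640x3 uint8, blue, green, red), "range_z" (480x640 float32, mm along the optical axis (not along the pixel's ray), 0 where there is no reading), "vertical_fov" (degrees; the focal length in pixels is half the picture's height over the tangent of half this angle, whatever the lens; pixels are square), "cx", "cy" (the principal point, pixels), "T" (4x4, takes a point from camera to world coordinates); the wrist camera has in their place "T_tool_cam" (4x4, takes a point from camera to tool coordinates, whose origin is the TCP and whose axes are the flange's). Camera axes: x right, y down, z forward; pixel columns grow to the right and rows downward; lengths in mm; the calibration is good to about 2 mm. A picture is of the moment at which its call begins: read the wrist's pose just before it.
A pose or a line that the arm cannot do raises env.Unreachable and nothing moves.
- job.job_done(): hands the job in; it is judged then, once.
The state is a dict: "clock": time; "qpos": joint angles; "joint_vel": joint speeds; "tau": joint torques, N m; "tcp_pos": TCP position; "ee_rot": TCP orientation; "ft_force": force on the tool from outside, world axes, zero at the start; "wrist_torque": the same for the moment, N m; "opening": finger opening in mm; "gripper_force": force on a finger pad.
Only numpy, scipy, OpenCV 4.12 (cv2) and the standard library are available. Lean on these libraries where they do the work, as an engineer would, in place of code of your own. Each camera call takes 0.05 s, during which the arm holds its last target. There are 200 camera calls.

## Working session

There is one attempt and no reset: what is moved stays moved. The work goes in short steps, each a Python script; the robot and the scene stay as the last script left them, time stands still between calls to the robot, and variables do not carry over. Pictures are saved under pics/ and viewed, at most 10 in all, crops included, and the job is handed in when it is done.

```bash
ls; mkdir -p pics
cat > h.py <<'E'
import numpy as np, cv2
from scipy.spatial.transform import Rotation as R
from plant import env, move_gripper, cams, job
def cap(n):
    o=env.get_obs(); c=cams.capture(n)
    if 'T' not in c:
        M=np.eye(4); M[:3,:3]=R.from_quat(o['ee_rot']).as_matrix(); M[:3,3]=o['tcp_pos']
        c['T']=M@c['T_tool_cam']
    c['f']=240/np.tan(np.radians(c['vertical_fov'])/2)
    return c
def cloud(c):
    v,u=np.mgrid[:480,:640]; z=c['range_z'].astype(float)
    P=np.stack([(u-c['cx'])/c['f']*z,(v-c['cy'])/c['f']*z,z],-1)
    P=P@c['T'][:3,:3].T+c['T'][:3,3]; P[z==0]=np.nan
    return P
def ray(c,u,v):
    d=c['T'][:3,:3]@np.array([(u-c['cx'])/c['f'],(v-c['cy'])/c['f'],1.]); return c['T'][:3,3].copy(),d/np.linalg.norm(d)
def tri(*rs):
    A=0;b=0
    for o,d in rs:
        Q=np.eye(3)-np.outer(d,d);A=A+Q;b=b+Q@o
    return np.linalg.solve(A,b)
E
python3 - <<'E'
from h import *
import pickle
D={}
for n in ["scene","side","wrist"]:
    c=cap(n); D[n]=c; cv2.imwrite(f'pics/{n}0.png',c['image']); print(n,c['T'].round(2).tolist(),c['f'],c['cx'],c['cy'],(c['range_z']>0).mean())
pickle.dump(D,open('d0.pkl','wb')); print(env.get_obs())
E
```

```text
pics
scene [[-0.65, 0.55, -0.52, 1102.33], [0.76, 0.47, -0.45, 470.84], [-0.0, -0.69, -0.72, 919.69], [0.0, 0.0, 0.0, 1.0]] 452.51459147791127 313.81632042549023 236.19271811736917 0.9933365885416666
side [[0.8, -0.45, 0.41, 75.84], [-0.6, -0.61, 0.52, -553.01], [0.02, -0.66, -0.75, 858.51], [0.0, 0.0, 0.0, 1.0]] 480.29081637943216 324.6852875137122 243.38401986511093 0.9958170572916667
wrist [[0.4, 0.88, 0.26, 176.46], [0.92, -0.38, -0.11, 604.38], [-0.0, 0.28, -0.96, 383.99], [0.0, 0.0, 0.0, 1.0]] 408.21996094761255 316.2398436397786 235.53018787871582 0.9959635416666667
{'clock': 0.15, 'qpos': array([ 1.06352721e+00,  4.94028803e-01,  1.34596182e+00,  2.23299208e-05,
        1.30253924e+00, -9.55189045e-02]), 'joint_vel': array([-0.00201311, -0.00019254, -0.00209921,  0.00068435,  0.0007801 ,
        0.00081744]), 'tau': array([ 1.42525816e-03, -8.79205084e+01, -3.82053137e+01,  7.05462322e-02,
        5.02173125e-02, -1.78507307e-04]), 'tcp_pos': array([250.00034396, 572.52093715, 230.49163222]), 'ee_rot': array([ 2.04426744e-01,  9.78881753e-01, -4.44282210e-04, -1.49383851e-04]), 'ft_force': array([ 0.51542294, -0.55641487,  0.7684309 ]), 'wrist_torque': array([-0.00354375, -0.00370318, -0.01708815]), 'gripper_force': 0.0, 'opening': 91.25009141887259}
```

View pics/scene0.png

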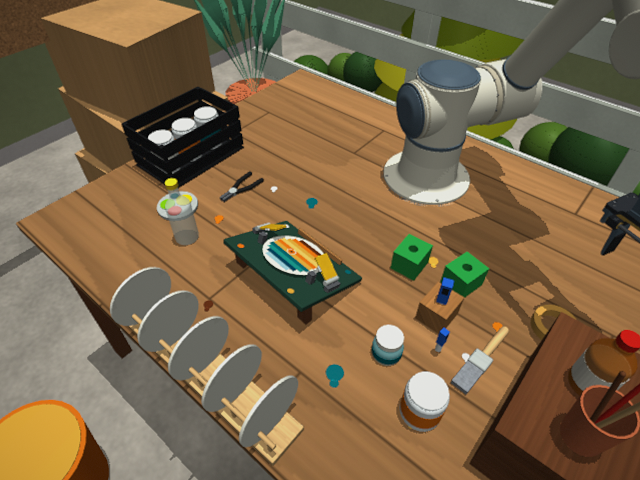

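View pics/side0.png

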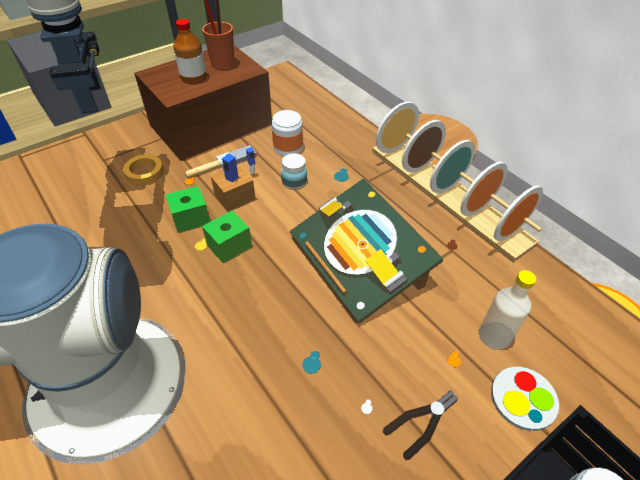

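Scene: plate on its stand at (293,255). Candidates for the gauge are blue at (443,292) in the wooden holder and a smaller blue one at (442,338). Candidates for the holder are wood at (440,308) and green at (411,255) and (466,270). Side: gauge (230,167), small one (250,158), plate (360,243), straps (332,208) and (383,268), ring about (362,244). I choose the wood holder with its larger gauge and check that in a crop.

Run:
```python
from h import *
import pickle
D=pickle.load(open('d0.pkl','rb'))
s,d=D['scene'],D['side']
a=cv2.resize(s['image'][265:365,395:495],(400,400),interpolation=cv2.INTER_CUBIC)
b=cv2.resize(d['image'][190:310,300:420],(400,400),interpolation=cv2.INTER_CUBIC)
cv2.imwrite('pics/crop0.png',np.hstack([a,b]))
for n,c in D.items():
    if n=='wrist': continue
    P=cloud(c); hsv=cv2.cvtColor(c['image'],cv2.COLOR_BGR2HSV)
    m=(cv2.inRange(hsv,(105,120,50),(130,255,255))>0)&np.isfinite(P[...,2])&(P[...,2]>5)&(P[...,2]<200)&(np.hypot(P[...,0],P[...,1])>300)
    k,l,st,ce=cv2.connectedComponentsWithStats(m.astype(np.uint8))
    for i in range(1,k):
        if st[i,4]>40:
            Q=P[l==i]; print(n,'blue',st[i].tolist(),'zmax',np.percentile(Q[:,2],[2,98]).round(0),'top mean',Q[Q[:,2]>np.percentile(Q[:,2],98)-5].mean(0).round(1))
    m=(cv2.inRange(hsv,(22,150,120),(33,255,255))>0)&(P[...,2]>50)&(P[...,2]<200)
    k,l,st,ce=cv2.connectedComponentsWithStats(m.astype(np.uint8))
    for i in range(1,k):
        if st[i,4]>40:
            Q=P[l==i]; print(n,'yellow',st[i].tolist(),np.nanmedian(Q,0).round(1),np.linalg.svd(Q-Q.mean(0),full_matrices=False)[2][2].round(3))
```

```text
scene blue [437, 277, 17, 27, 237] zmax [ 38. 132.] top mean [449.6 296.3 129.9]
scene blue [437, 327, 12, 19, 133] zmax [30. 86.] top mean [532.8 346.   83.7]
scene yellow [165, 178, 12, 8, 59] [ 669.7 -369.2  198.2] [ 0.448  0.372 -0.813]
scene yellow [261, 224, 25, 7, 100] [ 549.2 -136.    97.3] [-0.333 -0.408  0.85 ]
scene yellow [314, 253, 22, 27, 313] [564.5  46.   97.5] [ 0.403 -0.568 -0.718]
side blue [246, 148, 9, 17, 85] zmax [44. 87.] top mean [531.9 342.2  85. ]
side blue [222, 154, 16, 27, 263] zmax [ 72. 134.] top mean [448.1 292.6 131.6]
side yellow [321, 201, 22, 16, 175] [561.4  36.5 104.8] [ 0.165 -0.603 -0.781]
side yellow [343, 220, 22, 20, 139] [577.  -22.9  74.8] [ 0.34  -0.037 -0.94 ]
side yellow [332, 232, 32, 36, 253] [537.7 -53.   61.7] [-0.305  0.031  0.952]
side yellow [365, 244, 33, 42, 633] [ 548.  -144.5   93.4] [ 0.321 -0.088  0.943]
side yellow [516, 271, 20, 18, 162] [ 660.4 -374.2  197.6] [ 0.275  0.103 -0.956]
```

View pics/crop0.png

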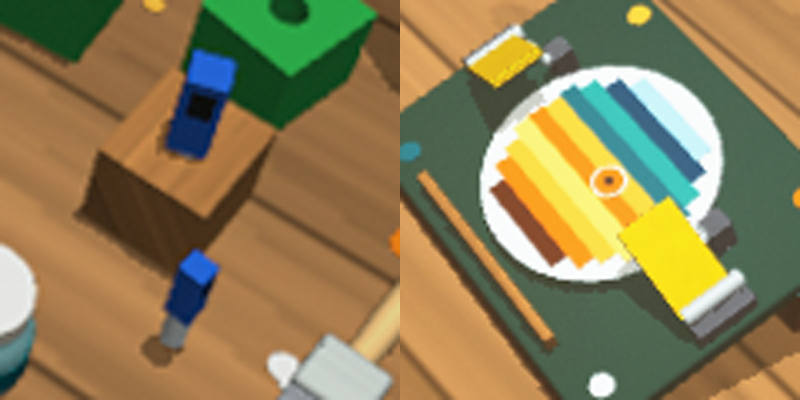

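The crop shows the big gauge (about 131 mm top) seated in the wooden holder, and the small one standing on the table. The ring is near side pixel (362,244). Next I look at the plate with the wrist camera from two places.

```bash
cat >> h.py <<'E'
def plateR(psi):
    return R.from_euler('z',psi)*R.from_euler('y',-20,degrees=True)   # columns: plate x,y,z
def toolR(psi,k=0):  # tool z = -plate z ; k: quarter turns
    return plateR(psi)*R.from_euler('x',np.pi)*R.from_euler('z',k*np.pi/2)
E
python3 - <<'E'
from h import *
import pickle
c0=np.array([558,-48,72.]);psi=-0.08
print(cap('wrist')['T_tool_cam'].round(3).tolist())
best=None
for k in range(4):
    q=env.solve_ik((c0+plateR(psi).apply([0,0,200])).tolist(),toolR(psi,k).as_quat().tolist())
    print(k,None if q is None else np.round(q,2))
    if q is not None and (best is None or abs(q[5])<best[1]): best=(k,abs(q[5]))
k=best[0]; n=plateR(psi).apply([0,0,1])
# up first, then over (clears bottle-height things)
D=[]
for off in ([-30,0,200],[30,0,215]):
    env.reach((c0+plateR(psi).apply(off)).tolist(),toolR(psi,k).as_quat().tolist()); env.dwell(.3)
    c=cap('wrist'); D.append(c)
    P=cloud(c); hsv=cv2.cvtColor(c['image'],cv2.COLOR_BGR2HSV)
cv2.imwrite('pics/w1.png',D[0]['image'])
cv2.imwrite('pics/w2.png',D[1]['image'])
pickle.dump(D,open('d1.pkl','wb')); o=env.get_obs(); print(k,o['clock'],o['ft_force'],o['tcp_pos'])
E
```

```text
[[0.001, -0.96, -0.28, 80.188], [1.0, 0.001, 0.0, -0.36], [0.0, -0.28, 0.96, -153.618], [0.0, 0.0, 0.0, 1.0]]
0 [-0.25  0.13  1.89  0.08  0.78  1.36]
1 [-0.25  0.13  1.89  0.08  0.78  2.93]
2 [-0.25  0.13  1.89  0.08  0.78 -1.79]
3 [-0.25  0.13  1.89  0.08  0.78 -0.22]
3 3.5667 [ 0.35030747 -0.71180309 -0.0611171 ] [512.22287794 -44.29992029 283.95734352]
```

View pics/w1.png

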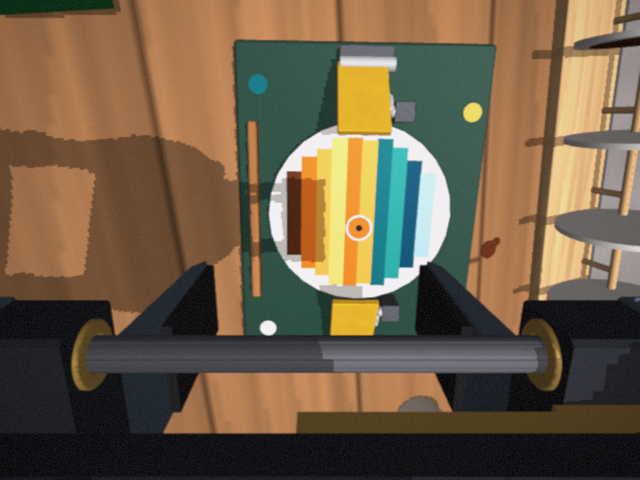

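w1 shows the whole plate: centre near (360,211), ring with dot at (359,228), left strap at (365,97), right strap at (355,318).

```bash
cat > m.py <<'E'
from h import *
from scipy.optimize import least_squares
def ringpix(im,guess,r=12):
    x,y=np.round(guess).astype(int); w=im[y-r:y+r+1,x-r:x+r+1].max(2).astype(float)
    v,u=np.mgrid[-r:r+1,-r:r+1]; core=np.hypot(u,v)<7
    d=np.clip(130-w,0,None)*core
    return np.array([x+(d*u).sum()/d.sum(),y+(d*v).sum()/d.sum()])
def platefit(c,pc,rad=60):
    # pc: plate-centre pixel
    P=cloud(c); v,u=np.mgrid[:480,:640]
    Q=P[np.hypot(u-pc[0],v-pc[1])<rad]; Q=Q[np.isfinite(Q).all(1)]
    for _ in range(3):
        o=Q.mean(0); n=np.linalg.svd(Q-o,full_matrices=False)[2][2]; n*=np.sign(n[2]); e=(Q-o)@n; Q=Q[abs(e)<max(1,2.5*e.std())]
    psi=np.arctan2(-n[1],-n[0])
    psi=np.arctan2(-n[1],-n[0]); tilt=np.degrees(np.arccos(n[2]))
    h=(P-o)@n; m=(abs(h)<3)&(np.hypot(u-pc[0],v-pc[1])<120)
    k,l=cv2.connectedComponents(m.astype(np.uint8)); m=(l==l[int(pc[1]),int(pc[0])]).astype(np.uint8)
    cs=max(cv2.findContours(m,cv2.RETR_EXTERNAL,cv2.CHAIN_APPROX_NONE)[0],key=len)[:,0]
    pts=[]
    for a,b in cs:
        r0,d=ray(c,a,b); pts.append(r0+d*((o-r0)@n)/(d@n))
    pts=np.array(pts); M=plateR(psi).as_matrix(); L=(pts-o)@M[:,:2]
    s=least_squares(lambda p:np.hypot(L[:,0]-p[0],L[:,1]-p[1])-80.5,[0,0],loss='soft_l1',f_scale=1)
    C=o+M[:,:2]@s.x; C=C-n*((C-o)@n)
    return o,n,psi,tilt,C,np.median(abs(s.fun))
E
python3 - <<'E'
from m import *
import pickle
D=pickle.load(open('d1.pkl','rb'))
rs=[]
for i,c in enumerate(D):
    im=c['image']
    if i==0: g=(359,228);pc=(360,211)
    else:
        g0=o+0; w=np.linalg.inv(c['T'])@np.append(ring,1); g=(c['cx']+c['f']*w[0]/w[2],c['cy']+c['f']*w[1]/w[2])
        w=np.linalg.inv(c['T'])@np.append(C,1); pc=(c['cx']+c['f']*w[0]/w[2],c['cy']+c['f']*w[1]/w[2])
    p=ringpix(im,g); o,n,psi,tilt,C,res=platefit(c,pc)
    r0,d=ray(c,*p); rs.append((r0,d)); ring=r0+d*((o-r0)@n)/(d@n)
    M=plateR(psi).as_matrix()
    print(p,'psi',psi.round(4),'tilt',tilt.round(2),'C',C.round(1),'res',res.round(2),'ring',ring.round(1),'local',((ring-C)@M).round(1))
    # straps & board edges in plate frame
    P=cloud(c); hsv=cv2.cvtColor(im,cv2.COLOR_BGR2HSV); L=(P-C)@M
    y=(cv2.inRange(hsv,(20,150,90),(33,255,255))>0)&(L[...,2]>6)&(abs(L[...,0])<40)&(abs(L[...,1])>45)&(abs(L[...,1])<130)
    for s in (1,-1):
        q=L[y&(L[...,1]*s>0)]
        if len(q)>20:
            a=np.polyfit(q[:,1],q[:,2],1); print(' strap',s,len(q),'slope angle',np.arctan(a[0]).round(3),'x',np.percentile(q[:,0],[2,98]).round(1),'y',np.percentile(q[:,1],[2,98]).round(1),'z',np.percentile(q[:,2],[2,98]).round(1))
    b=(abs(L[...,2]+12)<3)&(cv2.inRange(hsv,(60,60,20),(90,255,110))>0)
    q=L[b].astype(np.float32); print(' board',cv2.minAreaRect(q[:,:2]))
print('tri',tri(*rs).round(1))
E
```

```text
[358.50343053 227.66209262] psi -0.0989 tilt 20.0 C [565.6 -53.7  72.3] res 0.46 ring [564.3 -65.4  72.2] local [ -0.  -11.8   0. ]
 strap 1 3475 slope angle -0.625 x [-23.7  14.5] y [ 73.1 121.3] z [12.6 46.6]
 strap -1 1591 slope angle 0.447 x [-23.2  14.8] y [-108.7  -66.6] z [17.9 39. ]Traceback (most recent call last):
  File "<stdin>", line 23, in <module>
cv2.error: OpenCV(4.12.0) /io/opencv/modules/imgproc/src/convhull.cpp:143: error: (-215:Assertion failed) total >= 0 && (depth == CV_32F || depth == CV_32S) in function 'convexHull'
```

Run:
```python
from m import *
import pickle
D=pickle.load(open('d1.pkl','rb')); rs=[]
c=D[1];ring=np.array([564.3,-65.4,72.2]);C=np.array([565.6,-53.7,72.3])
pr=lambda X:(lambda w:(c['cx']+c['f']*w[0]/w[2],c['cy']+c['f']*w[1]/w[2]))(np.linalg.inv(c['T'])@np.append(X,1))
p=ringpix(c['image'],pr(ring)); o,n,psi,tilt,C2,res=platefit(c,pr(C))
r=ray(c,*p); ring2=r[0]+r[1]*((o-r[0])@n)/(r[1]@n)
print(p,psi,tilt,C2,res,ring2,'tri',tri(ray(D[0],358.5,227.66),r))
d=pickle.load(open('d0.pkl','rb'))['side']; c=d; print('side',pr(ring)); p=ringpix(d['image'],(362.4,244.3),6); print(p,'tri side',tri(ray(d,*p),r))
```

```text
[294.10262258 223.2936146 ] -0.09780091998056528 20.012070165256276 [565.70098629 -53.87679626  72.2738565 ] 0.441467350130182 [564.25556772 -65.47673886  72.16246906] tri [564.07852212 -65.26565091  72.81038398]
side (np.float64(361.25119174976413), np.float64(244.66840131776215))
[362.         243.92307692] tri side [564.89305819 -65.50423913  73.67359112]
```

```bash
cat >> m.py <<'E'
PSI=-0.0983; C0=np.array([565.7,-53.8,72.2]); PR=plateR(PSI)
W=lambda *l: (C0+PR.apply(l)).tolist()
E
python3 - <<'E'
from m import *
q=toolR(PSI,3).as_quat().tolist(); env.reach(W(-5,95,100),q)
move_gripper(0)
for s in (1,-1):
    if s<0: env.reach(W(-5,95*s,90),q)
    env.move_l(W(-5,95*s,72),feed=120)
    hit=env.move_l(W(-5,95*s,25.0),feed=50,contact_N=28)
    o=env.get_obs(); print(s,hit,((np.array(o['tcp_pos'])-C0)@PR.as_matrix()).round(2),o['ft_force'].round(1),o['opening'],o['clock'])
    env.move_l(W(-5,95*s,80),feed=150)
env.reach(W(-20,0,200),q); env.dwell(.2)
c=cap('wrist'); cv2.imwrite('pics/w3.png',c['image'])
P=cloud(c); hsv=cv2.cvtColor(c['image'],cv2.COLOR_BGR2HSV); L=(P-C0)@PR.as_matrix()
y=(cv2.inRange(hsv,(20,150,90),(33,255,255))>0)&(L[...,2]>5)&(abs(L[...,0])<40)&(abs(L[...,1])>45)&(abs(L[...,1])<130)
for s in (1,-1):
    t=L[y&(L[...,1]*s>0)]
    if len(t)>20: print(s,len(t),np.arctan(np.polyfit(t[:,1],t[:,2],1)[0]),np.percentile(t,[2,98],axis=0).round(1).tolist())
print(env.get_obs()['clock'])
E
```

```text
1 True [-5.33 94.95 26.15] [-7.2 -0.2 18.5] 0.3463506279967379 6.8583
-1 True [ -5.29 -94.91  26.09] [-8.1  1.  18.6] 0.43879637040915137 9.3417
1 3851 0.0006043356624309935 [[-23.4, 61.7, 7.7], [14.5, 118.7, 10.9]]
-1 401 -0.00599543275522745 [[-21.9, -114.1, 6.3], [14.8, -59.8, 10.8]]
10.775
```

View pics/w3.png

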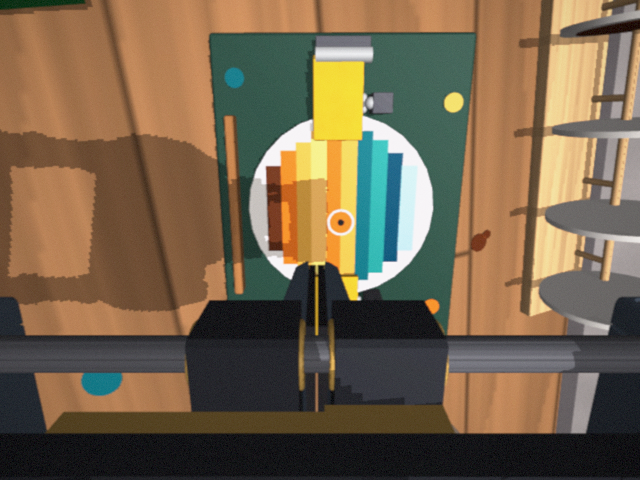

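Both straps read about 0 rad (w3: left strap flat at (338,97), right one partly hidden at (350,288)). Next is the gauge.

Run:
```python
from m import *
import pickle
g=np.array([449,294,131.]); D=[]
qs=[]
for a in np.arange(0,6.28,np.pi/4):
    r=R.from_euler('z',a)*R.from_euler('x',np.pi); q=env.solve_ik((g+[0,0,130]).tolist(),r.as_quat().tolist())
    qs.append((9 if q is None else abs(q[5]),a))
a=min(qs)[1]; print(qs)
r=R.from_euler('z',a)*R.from_euler('x',np.pi)
env.reach((g+[0,0,130]).tolist(),r.as_quat().tolist()); move_gripper(60)
for off in ([20,-20,140],[-20,20,140]):
    env.reach((g+off).tolist(),r.as_quat().tolist()); env.dwell(.3)
    D.append(cap('wrist'))
pickle.dump((a,D),open('d2.pkl','wb')); print(env.get_obs()['clock'])
cv2.imwrite('pics/w4.png',np.hstack([cv2.resize(c['image'],(400,300)) for c in D]))
c=D[0]
for c in D:
    P=cloud(c); hsv=cv2.cvtColor(c['image'],cv2.COLOR_BGR2HSV)
    m=(cv2.inRange(hsv,(105,120,50),(130,255,255))>0)&(np.hypot(P[...,0]-449,P[...,1]-294)<40)&(P[...,2]>60)
    z=np.percentile(P[m][:,2],90); t=m&(abs(P[...,2]-z)<3); Q=P[t]
    (cx,cy),wh,an=cv2.minAreaRect(Q[:,:2].astype(np.float32)); print('top z',z.round(1),'c',cx,cy,wh,an,len(Q),Q.mean(0))
    w=(P[...,2]>58)&(P[...,2]<72)&(np.hypot(P[...,0]-449,P[...,1]-294)<60)&(cv2.inRange(hsv,(5,40,40),(25,255,255))>0)
    Q=P[w]; print('holder',cv2.minAreaRect(Q[:,:2].astype(np.float32)),np.median(Q[:,2]))
```

```text
[(np.float64(2.039249946957205), np.float64(0.0)), (np.float64(1.2538517835597567), np.float64(0.7853981633974483)), (np.float64(0.4684536201623084), np.float64(1.5707963267948966)), (np.float64(0.3169445432351399), np.float64(2.356194490192345)), (np.float64(1.1023427066325882), np.float64(3.141592653589793)), (np.float64(1.8877408700300369), np.float64(3.9269908169872414)), (np.float64(2.6731390334274847), np.float64(4.71238898038469)), (np.float64(2.8246481103546532), np.float64(5.497787143782138))]
14.35
top z 131.6 c 446.02813720703125 295.2572021484375 (23.176511764526367, 23.7520751953125) 18.027891159057617 1009 [445.74616287 295.45574121 130.75332803]
holder ((446.61517333984375, 295.1017761230469), (70.08570098876953, 80.45249938964844), 88.31531524658203) 65.85727051981789
top z 131.5 c 445.8954162597656 295.4552001953125 (23.25654411315918, 23.721485137939453) 18.590829849243164 877 [445.53235603 295.89343703 130.71969583]
holder ((446.5374755859375, 295.1803283691406), (70.45446014404297, 80.45513153076172), 88.36445617675781) 65.85994942728914
```

View pics/w4.png

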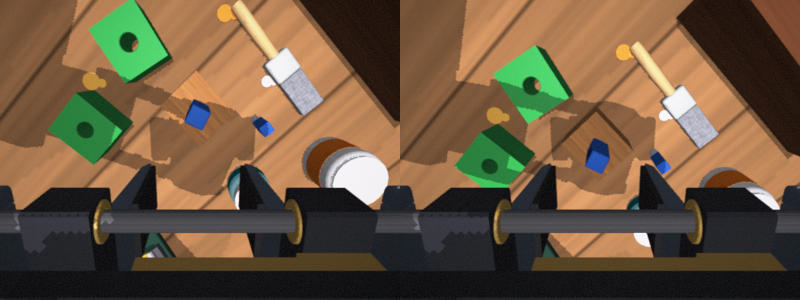

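Gauge top centre at (446,295,131.5), face yaw 18.3°. The left half of w4 shows it at (197,115), and the small gauge, green blocks and brush are clear. One view with the wrist turned 90° will give the camera bias, and then I grasp.

Run:
```python
from m import *
import pickle
a0,D=pickle.load(open('d2.pkl','rb'))
def top(c):
    P=cloud(c); hsv=cv2.cvtColor(c['image'],cv2.COLOR_BGR2HSV)
    m=(cv2.inRange(hsv,(105,120,50),(130,255,255))>0)&(np.hypot(P[...,0]-446,P[...,1]-295)<40)&(P[...,2]>60)
    Q=P[m&(abs(P[...,2]-131.5)<3)]
    t=cv2.minAreaRect(Q[:,:2].astype(np.float32)); h=P[(abs(P[...,2]-66)<5)&(np.hypot(P[...,0]-446,P[...,1]-295)<60)&(cv2.inRange(hsv,(5,40,40),(25,255,255))>0)]
    return np.array(t[0]),np.array(cv2.minAreaRect(h[:,:2].astype(np.float32))[0]),t[1],t[2]
a1=a0-np.pi/2
r=R.from_euler('z',a1)*R.from_euler('x',np.pi)
env.reach([446,295,265],r.as_quat().tolist()); env.dwell(.3)
t1,h1,s1,n1=top(cap('wrist')); t0=[top(c) for c in D]
tm=np.mean([x[0] for x in t0],0); hm=np.mean([x[1] for x in t0],0)
print('g',tm,t1,s1,n1,'holder',hm,h1)
A=[(R.from_euler('z',a)*R.from_euler('x',np.pi)).as_matrix()[:2,:2] for a in (a0,a1)]
# meas_i = X + A_i b
M=np.block([[np.eye(2),A[0]],[np.eye(2),A[1]]])
for u,v in((tm,t1),(hm,h1)):
    s=np.linalg.solve(M,np.r_[u,v]); print('true',s[:2].round(2),'bias tool',s[2:].round(2))
print(env.get_obs()['clock'])
```

```text
g [445.98457336 295.36361694] [446.68585205 295.38931274] (23.763671875, 23.184711456298828) 19.179615020751953 holder [446.57582092 295.13499451] [446.38024902 294.76516724]
true [446.35 295.03] bias tool [ 0.5  -0.02]
true [446.29 295.05] bias tool [-0.14  0.26]
16.1167
```

Run:
```python
from m import *
a=np.radians(18.6+90); q=(R.from_euler('z',a)*R.from_euler('x',np.pi)).as_quat().tolist()
env.reach([446.3,295.05,190],q); move_gripper(50)
env.move_l([446.3,295.05,98],feed=100)
o=env.get_obs(); print(o['tcp_pos'],o['ft_force'].round(2))
move_gripper(10)
o=env.get_obs(); print(o['opening'],o['gripper_force'],o['ft_force'].round(2),o['qpos'].round(2))
env.move_l([446.3,295.05,260],feed=120)
o=env.get_obs(); print(o['opening'],o['gripper_force'],o['ft_force'].round(2))
ring=np.array([564.25,-65.4,72.2]); n=PR.apply([0,0,1])
env.reach((ring+n*112).tolist(),toolR(PSI,3).as_quat().tolist()); env.dwell(.4)
o=env.get_obs(); print(o['clock'],o['opening'],o['tcp_pos']-(ring+n*112),o['ft_force'])
for nm in ('side','scene'):
    c=cap(nm); np.save(f'{nm}_h.npy',c['image'])
    w=np.linalg.inv(c['T'])@np.append(ring,1); u,v=int(c['cx']+c['f']*w[0]/w[2]),int(c['cy']+c['f']*w[1]/w[2])
    cr=cv2.resize(c['image'][v-60:v+20,u-40:u+40],(400,400),interpolation=cv2.INTER_CUBIC)
    A=cr if nm=='side' else np.hstack([A,cr])
cv2.imwrite('pics/hov.png',A)
```

```text
[446.60196548 295.19799453  98.50972917] [-0.22 -0.36 -0.28]
23.763696269620887 29.99802052974701 [-0.04  0.08  4.09] [ 0.47  0.54  1.71 -0.    0.89  0.15]
23.707162867456635 29.996559619903564 [ 0.59  1.2  -1.4 ]
22.4583 23.915585630919455 [0.07259341 0.29431555 0.03761348] [-0.00903243 -0.47139449 -0.89762523]
```

View pics/hov.png

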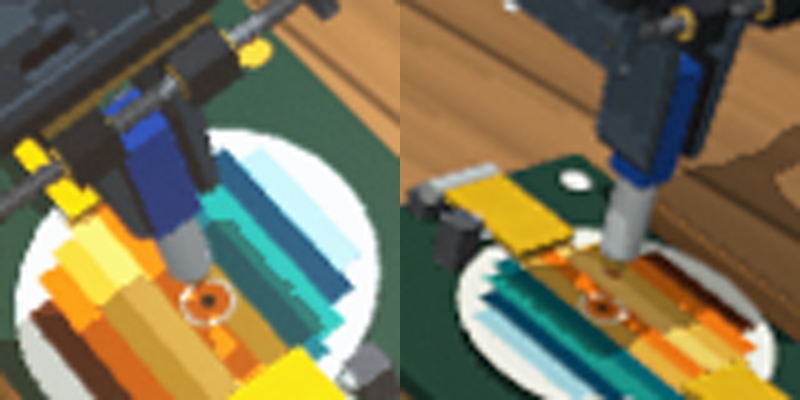

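The hover view shows the gauge held, its axis aimed at the ring (side crop: tip (195,283), ring (208,300); scene crop: tip (615,268), ring (605,308)). Now I lower it with force readings.

Run:
```python
from m import *
ring=np.array([564.25,-65.4,72.2]); n=PR.apply([0,0,1])
def F():
    v=[];h=[]
    for _ in range(12):
        env.dwell(.04); o=env.get_obs(); v.append(o['ft_force']@n); h.append((o['tcp_pos']-ring)@n)
    return np.mean(v),np.std(v),np.mean(h)
for d in (100,90.5,88,86):
    env.move_l((ring+n*d).tolist(),feed=40,contact_N=8); print(d,np.round(F(),2))
o=env.get_obs(); print(o['clock'],((o['tcp_pos']-ring)@PR.as_matrix()).round(2),(R.from_quat(o['ee_rot']).inv()*toolR(PSI,3)).magnitude())
```

```text
100 [ -1.44   0.29 100.06]
90.5 [-1.07  0.54 90.51]
88 [-0.18  0.41 88.01]
86 [ 0.92  0.5  86.  ]
25.9 [4.000e-02 0.000e+00 8.601e+01] 8.883640804933335e-05
```

The force rise of 2.36 N at this depth fits about 6 mm of travel. I check it in a picture.

Run:
```python
from m import *
ring=np.array([564.25,-65.4,72.2]); A=[]
for nm in ('side','scene'):
    c=cap(nm)
    w=np.linalg.inv(c['T'])@np.append(ring,1); u,v=int(c['cx']+c['f']*w[0]/w[2]),int(c['cy']+c['f']*w[1]/w[2])
    A.append(cv2.resize(c['image'][v-30:v+20,u-25:u+25],(400,400),interpolation=cv2.INTER_CUBIC))
cv2.imwrite('pics/fin.png',np.hstack(A))
n=PR.apply([0,0,1]); f=[]
for _ in range(20): env.dwell(.04); f.append(env.get_obs()['ft_force']@n)
o=env.get_obs();print(np.mean(f),o['opening'],o['gripper_force'],o['clock'])
```

```text
0.8719601032585003 23.65453377259565 29.99725967645645 26.8333
```

View pics/fin.png

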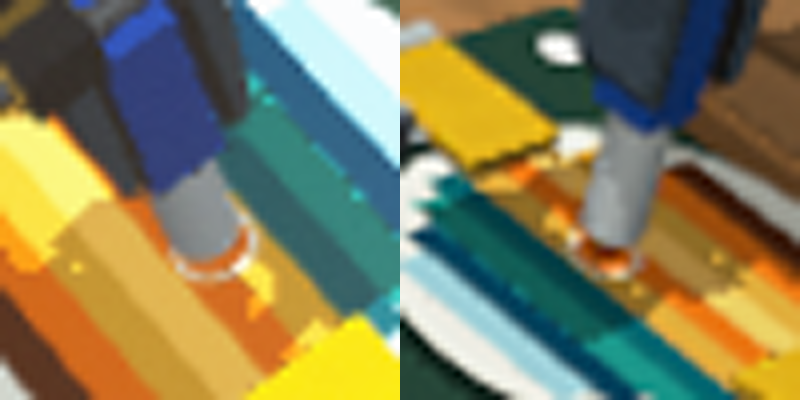

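The final views show the nose centred over the ring, at (213,245) in the side crop and (607,250) in the scene crop. The tip is partly in and the straps are shut, so I hand in.

```bash
python3 -c "
from h import *
print(job.job_done())"
```

```text
the job is handed in; nothing more can be done
None
```

I handed the job in at about 27 s: both straps read shut (about 0 rad), and the gripped gauge is square on the white ring with its tip about 6 mm in, judged from a force rise of about 2.3 N.

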